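# Lock the cold-brew canister and move it to its trivet

### The arm

A 6-joint arm with a two-finger parallel gripper is mounted at the origin on the work surface. World frame = base frame: x ahead of the robot, y to its left, z up, the work surface at z = 0. Lengths are in m, angles in rad, forces in N, time in s.
With the tool pointing down it reaches from about 0.35 to 0.775 m from the base axis. Payload 7.3 kg.
Tool frame: the origin (TCP) lies on the centre line of the jaws, within the pads' length; the fingertips stand 11 mm ahead of it and the grasp point (between the pads) lies 8 mm behind it; y points along the fingers, z is the direction in which the jaws open and shut, and the axes are right-handed (so a half turn about y gives the same grasp; the last joint's range is limited). The gripper opens to 92 mm and grips with 3 to 60 N. Pads are 19 mm wide; open, the fingers measure 130 mm over their backs; the gripper's body (75 mm by 190 mm) begins 47 mm behind the grasp point.
Start: joints at [0.963, 0.342, 1.524, -0, 1.275, -0.146], TCP at [0.234, 0.47, 0.238] pointing down, gripper open.
Joint ranges: [-2.53, 2.53], [-0.77, 2.02], [0.04, 2.7], [-1, 4.14], [0.28, 2.66], [-3.11, 3.11]. Speed limits (rad/s): [2.57, 2.57, 3.14, 3.14, 3.14, 3.14].

### API

Orientations are given as [roll, pitch, yaw] about the fixed x, y, z axes, in that order (R = Rz(yaw) Ry(pitch) Rx(roll)).
In Python, from cell import robot, cams gives the robot as it stands.
- The arm moves only by the tool apply_moves, never from a script. Its argument "plan" is a list of rows, each a list of 7 numbers: the shift along the tool's x, y, z in m, then the turn, a rotation vector about the tool's x, y, z in degrees, then the gripper command: -1 is fully open, 1 is shut, values between are in proportion. A call has exactly 5 rows; each row is the pose to reach, as a shift and turn from the pose commanded when the call began, along the tool's axes at that moment; what a row does not reach only later rows make up. A row lasts 1/8 s, in which the tool goes at most 62.5 mm and 10.7 degrees, less where a joint would pass 70% of its speed; a pose out of reach is approached as far as the arm can. A call with a gripper value outside its range is refused whole. The fingers move at their own pace and stop on an object; "squeeze" is the grip in N (left out, the last holds). Time passes only in rows, so rows that repeat a pose let the fingers close, or fill a call up. It gives the time, the measured TCP pose, the force and the opening at its end, in the units of the state.
- robot.observe(): the state, without advancing time (a new reading comes with each control period).
- cams.read_camera(name): name is "scene" or "top" or "wrist"; returns the picture (480x640x3 uint8, blue, green, red); there is no depth.
- cams.calibration(name): a dict with "fx", "fy", "cx", "cy" (pixels), "extrinsics" (4x4, takes a point from world to camera coordinates); the wrist camera has in their place "T_tool_cam" (4x4, takes a point from camera to tool coordinates, whose origin is the TCP and whose axes are the tool frame's). Camera axes: x right, y up, looking along -z (the intrinsics and any distortion apply to the point x, -y, -z); pixel columns grow to the right and rows downward; lengths in m; the calibration is good to about 2 mm. A picture is of the moment at which its call begins: read the wrist's pose just before it. calibration takes no time and is no camera call.
- robot.hand_in(): hands the job in, once; it reports no verdict.
The state is a dict: "time": time; "qpos": joint angles; "qvel": joint speeds; "joint_efforts": joint torques, N m; "tool_pos": TCP position; "tool_rot": TCP orientation; "contact_force": force on the tool from outside, world axes, zero at the start; "torque": the same for the moment, N m; "opening": finger opening in m.
Only numpy, scipy, OpenCV 4.12 (cv2) and the standard library are available. Lean on these libraries where they do the work, as an engineer would, in place of code of your own. Each camera call takes 0.05 s, during which the arm holds its last target. There are 200 camera calls.

### The job

The cold-brew canister on the drip stand is ready to serve. Turn the black closing ring on its neck clockwise, fully home, so that the ring's thumb tab stands over the rib on the canister; then swing up the canister's wooden-gripped handle, carry the canister upright by that handle and set it down gently with its whole base on the round cork trivet, and let go. Leave the other things on the counter where they are.

Things in the scene. Friction and masses are not known exactly. Their poses are not given: they have to be found in the camera images.
- canister: Loose, lidded steel canister, 0.5 to 0.8 kg in all. Origin: centre of its underside, z up. 104 mm in diameter up to 118 mm height, then a shoulder sloping in to a 54 mm neck at 134 mm; lid top at 172 mm. Its locked-mark rib is at its +x side, its swing handle is folded towards -x and hinged at +y and -y. It stands between the stand's four tabs, which stop it sliding but not turning.
- collar (a joint): Black ribbed closing ring, 60 mm in diameter, turning on the canister's neck about its axis. Value in rad, grows clockwise seen from above; 2.6 = locked, at a hard stop; starts at 0 to 0.4. It takes 0.25 N m all the way and stays where left. The canister's weight alone may not hold it: press down on the ring with 10 to 20 N while turning, or the canister turns along.
- collar_mid (a point): Centre of the closing ring, on the canister's axis, 151 mm above its underside. The ring is 26 mm tall: 13 mm above and below this point. The canister's shoulder lies 17 mm and more below it.
- collar_tab (a point): Outer end of the ring's one thumb tab, 44 mm from the axis; the tab is 11 mm wide and 12 mm tall. Seen from above it stands (2.6 minus the ring's value) rad counterclockwise from the canister's +x, so over the rib when locked.
- lock_mark (a point): Locked mark: top of the 7 mm wide raised rib on the canister's wall at its +x side, 118 mm up.
- bail (a joint): Swing handle (bail) hinged at two ears, axis = the canister's y, 108 mm above its underside, side wires 62 mm either side of the axis. Value in rad: 0 = folded, 0.26 above the horizontal towards the canister's -x; 1.31 = straight up. Starts at 0 to 0.3. Friction 0.09 N m: it stays where left. Lead it with a slight outward pull: pushed in towards its hinge on the way up it tips the canister over.
- bail_grip (a point): Middle of the handle's wooden grip: a round sleeve 20 mm in diameter and 76 mm long, parallel to the canister's y, that spins freely on its wire, so it can be pinched from above and led round the hinge with the tool kept upright. 115 mm from the hinge axis. With the handle straight up it is 223 mm above the canister's underside, on its axis.
- stand: Fixed drip stand of dark steel: drip tray 165 mm square below, round slotted deck 156 mm in diameter with its top 50 mm above the counter, and four bent-up tabs reaching 11 mm above the deck around the canister's foot. Origin on the counter under the deck's centre.
- trivet: Fixed round cork trivet, 160 mm in diameter, 8 mm thick. Origin at the centre of its underside.
- pitcher: Bystander: loose steel milk pitcher, 95 mm tall, 78 mm in diameter, with a side handle. Origin under its centre.
- portafilter: Bystander: loose portafilter lying on the counter, steel head 70 mm in diameter and 28 mm tall, wooden handle along its -x out to 168 mm. Origin under the head's centre.
- tamper: Bystander: loose steel tamper standing upright, 58 mm in diameter, 88 mm tall.
- dosing_cup: Bystander: loose aluminium dosing cup, 58 mm in diameter, 50 mm tall.
- bean_jar: Bystander: loose glass jar, 80 mm in diameter, 120 mm tall.
- tumbler: Bystander: loose glass tumbler, 68 mm in diameter, 90 mm tall.
- paper_cup: Bystander: loose paper cup, 76 mm in diameter, 95 mm tall.
Mind the look-alikes: they are no part of the job. What is shaped like the canister but red is not meant.

How it is judged:
On the way, in this order (a step that is already met when the one before it is completed fails the run):
1. the closing ring is turned fully home while the canister stands on the stand (value of joint collar above 2.5 rad and z of canister in the frame of stand below 0.06 m), for 0.2 s.
2. the canister is carried clear of the stand by its raised handle (z of canister in the frame of stand above 0.07 m and value of joint bail between 1 and 1.62 rad and distance between the grasp point and bail_grip below 0.035 m), for 0.2 s.
At the end, for the whole second after the job is handed in: The canister stands upright (within 0.06 rad) and at rest on the cork trivet, its axis within 30 mm of the trivet's centre (whole base on the cork), with the closing ring at its locked stop (2.5 rad or more) (horizontal distance between canister and trivet below 0.03 m and z of canister in the frame of trivet between 0.004 and 0.012 m and angle between canister's own z axis and vertical below 0.06 rad and linear speed of canister below 0.02 m/s and value of joint collar above 2.5 rad); the robot touches nothing.
It fails at once if the canister is lifted off the stand with the closing ring not locked (z of canister in the frame of stand above 0.065 m and value of joint collar below 2.4 rad).
It fails at once if the canister is tipped by more than 0.4 rad (angle between canister's own z axis and vertical above 0.4 rad).
It fails at once if the canister is dropped onto the trivet: falling faster than 0.3 m/s just above it (z of canister in the frame of trivet below 0.022 m and horizontal distance between canister and trivet below 0.08 m and linear speed of canister above 0.3 m/s).
It fails at once if the canister is pressed down hard: more than 60 N on the trivet (contact force between canister and trivet above 60 N).
It fails at once if a bystander is pushed more than 25 mm or tipped (distance of any of pitcher, portafilter, tamper, dosing_cup, bean_jar, tumbler, paper_cup from where it was at the start of the episode above 0.025 m or angle between any of pitcher, tamper, dosing_cup, bean_jar, tumbler, paper_cup's own z axis and vertical above 0.4 rad).
It also fails if it takes over 67 s, if anything falls off the work surface, if the arm or the gripper's body presses on something with over 40 N, if the wrist force passes 120 N, or if a joint passes its speed limit or range.

## Working session

There is one attempt and no reset: what is moved stays moved. The work goes in short steps, Python scripts to look and compute and a tool call to move; the robot and the scene stay as the last step left them, time stands still between calls to the robot, and variables do not carry over. Pictures are saved under pics/ and viewed, about 8 in all and at most 12, crops included, and the job is handed in when it is done.

Besides the shell and the picture viewer there is one more tool, called after "Request:" by a JSON object that holds its "api" and its "payload", one argument or row to a line. apply_moves: Moves the arm, as the interface text tells. Its arguments: {"type":"object","properties":{"plan":{"type":"array","items":{"type":"array","items":{"type":"number"}}},"squeeze":{"type":"number"}},"required":["plan"]}

```bash
ls; mkdir -p pics
python3 - <<'E'
from cell import robot,cams
import cv2,numpy as np
np.set_printoptions(precision=4,suppress=True)
print(robot.observe())
for n in("scene","top","wrist"):
    c=cams.calibration(n);print(n,c)
for n in("scene","top"):
    cv2.imwrite(f"pics/{n}0.png",cams.read_camera(n))
E
```

```text
pics
{'time': 0.0, 'qpos': array([ 0.963 ,  0.3427,  1.525 , -0.    ,  1.2754, -0.146 ]), 'qvel': array([-0.0003,  0.0001, -0.0012,  0.0003, -0.0002,  0.0004]), 'joint_efforts': array([ -0.0009, -43.1242, -24.4215,   0.0718,   0.0559,  -0.0002]), 'tool_pos': array([0.2337, 0.4697, 0.237 ]), 'tool_rot': array([-1.5724,  0.0002, -0.4618]), 'contact_force': array([-0.3214, -0.2944, -0.3362]), 'torque': array([-0.0344,  0.0106, -0.0237]), 'opening': 0.091773968379371}
scene {'fx': 445.9094586048613, 'fy': 445.9094586048613, 'cx': 322.83893361144766, 'cy': 244.53891312148153, 'extrinsics': array([[ 0.5376,  0.8432,  0.0001, -0.3024],
       [-0.7105,  0.4529,  0.5385,  0.3061],
       [ 0.454 , -0.2896,  0.8426, -1.3128],
       [ 0.    ,  0.    ,  0.    ,  1.    ]])}
top {'fx': 531.7067126111951, 'fy': 531.7067126111951, 'cx': 319.8938551726639, 'cy': 232.06993771984358, 'extrinsics': array([[-0.0248, -0.9996,  0.013 ,  0.0119],
       [ 0.9855, -0.0223,  0.1681, -0.5497],
       [-0.1677,  0.017 ,  0.9857, -1.255 ],
       [ 0.    ,  0.    ,  0.    ,  1.    ]])}
wrist {'fx': 334.58061425605945, 'fy': 334.58061425605945, 'cx': 317.4966992582862, 'cy': 241.2618387567702, 'T_tool_cam': array([[-0.0004, -0.9506, -0.3104, -0.085 ],
       [-0.0005,  0.3104, -0.9506, -0.1475],
       [ 1.    , -0.0002, -0.0006,  0.0005],
       [ 0.    ,  0.    ,  0.    ,  1.    ]])}
```

View pics/scene0.png

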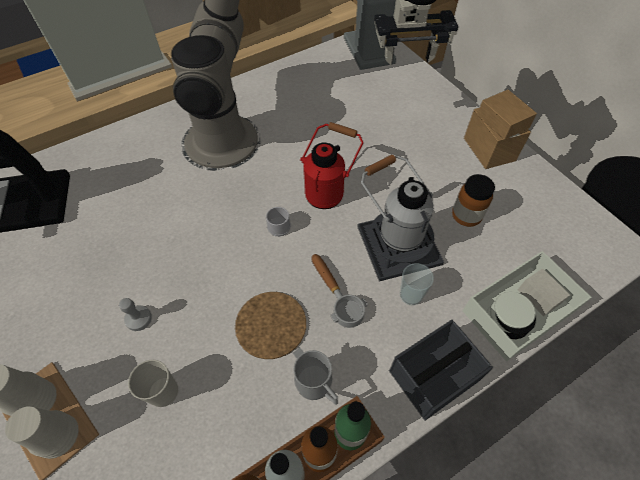

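View pics/top0.png

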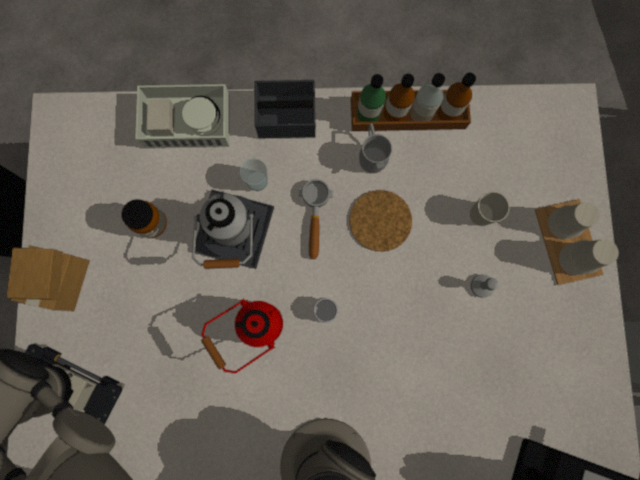

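Scene: the steel canister with wood grip stands on the dark stand at (407,215) scene / (222,213) top. The look-alikes are the red canister at (324,178) / (258,322) and the amber jar at (474,200) / (141,217). The trivet is at (271,324) / (381,220). I choose the steel canister on the stand and check it in a close crop.

```bash
cat > h.py <<'E'
import cv2,numpy as np
from cell import robot,cams
from scipy.spatial.transform import Rotation as R
from scipy.optimize import least_squares
np.set_printoptions(precision=4,suppress=True)
def toolT():
    s=robot.observe();T=np.eye(4);T[:3,:3]=R.from_euler('xyz',s['tool_rot']).as_matrix();T[:3,3]=s['tool_pos'];return T
def cam(n,T=None):
    c=cams.calibration(n)
    E=np.linalg.inv(T@c['T_tool_cam']) if n=='wrist' else c['extrinsics']
    return c,E
def proj(ce,p):
    c,E=ce;q=E[:3,:3]@np.asarray(p)+E[:3,3]
    return np.array([c['cx']+c['fx']*q[0]/-q[2],c['cy']-c['fy']*q[1]/-q[2]])
def ray(ce,uv):
    c,E=ce;d=np.array([(uv[0]-c['cx'])/c['fx'],-(uv[1]-c['cy'])/c['fy'],-1])
    d=E[:3,:3].T@d;return -E[:3,:3].T@E[:3,3],d/np.linalg.norm(d)
def atz(ce,uv,z):
    o,d=ray(ce,uv);return o+d*(z-o[2])/d[2]
def tri(obs):
    A=[];b=[]
    for ce,uv in obs:
        o,d=ray(ce,uv);P=np.eye(3)-np.outer(d,d);A.append(P);b.append(P@o)
    x=np.linalg.lstsq(np.vstack(A),np.hstack(b),rcond=None)[0]
    return x,[proj(ce,x)-uv for ce,uv in obs]
E
python3 - <<'E'
from h import *
a=cv2.imread('pics/scene0.png')[145:285,350:450];b=cv2.imread('pics/top0.png')[180:280,180:280]
a=cv2.resize(a,None,fx=4,fy=4,interpolation=3);b=cv2.resize(b,None,fx=4,fy=4,interpolation=3)
o=np.zeros((560,800,3),np.uint8);o[:,:400]=a;o[:400,400:]=b
cv2.imwrite('pics/crop1.png',cv2.convertScaleAbs(o,alpha=1.4,beta=10))
E
```

```text
(no output)
```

View pics/crop1.png

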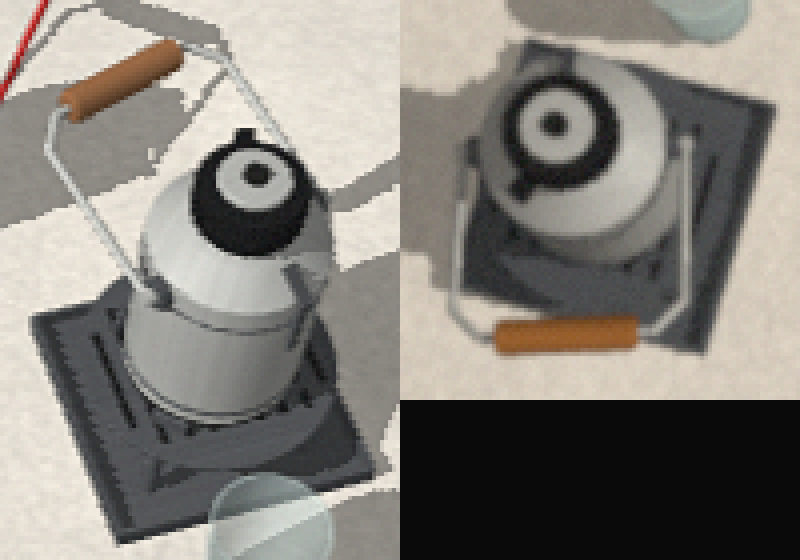

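Run:
```python
from h import *
S=cam('scene');T=cam('top')
f=lambda x,y:(350+x/4,145+y/4); g=lambda x,y:(180+(x-400)/4,180+y/4)
for n,a,b in [('lid',f(257,174),g(555,124)),('grip',f(125,80),g(567,334)),('gl',f(72,108),g(637,331)),('gl2',f(72,108),g(497,337)),('gr',f(178,52),g(637,331)),('gr2',f(178,52),g(497,337)),('tab',f(245,133),g(518,190)),('trivet',(271,324),(381,220)),('ears',f(157,292),g(687,143))]:
    x,r=tri([(S,a),(T,b)]);print(n,x,np.hstack(r),'z r',np.hypot(x[0],x[1]))
print('rib scene at z .168',atz(S,f(292,268),.168))
for n,uv in [('tumbler',(254,175)),('jar',(141,217)),('pf',(315,190)),('red',(258,322)),('cup',(325,310)),('pitcher',(376,150))]:print(n,atz(T,uv,.08))
# trivet by color in both
for n,ce in(('scene',S),('top',T)):
    im=cv2.imread(f'pics/{n}0.png');h=cv2.cvtColor(im,cv2.COLOR_BGR2HSV)
    m=cv2.inRange(h,(5,80,60),(25,255,255));m=cv2.morphologyEx(m,cv2.MORPH_OPEN,np.ones((5,5)));m=cv2.morphologyEx(m,cv2.MORPH_CLOSE,np.ones((7,7)))
    k=max(cv2.findContours(m,0,2)[0],key=lambda c:cv2.contourArea(c)if cv2.pointPolygonTest(c,(271.,324.) if n=='scene' else(381.,220.),False)>0 else 0)
    p=np.array([atz(ce,q[0],.008)for q in k]);c,r=cv2.minEnclosingCircle(p[:,:2].astype(np.float32));print(n,c,r)
```

```text
lid [0.5719 0.2177 0.2197] [-1.0697  0.1732 -0.8912 -0.5659] z r 0.6119076851836185
grip [0.463  0.2159 0.1923] [-1.2714  0.2035 -1.1684 -0.6693] z r 0.510801352626618
gl [0.4637 0.1786 0.1922] [-1.3318  0.2019 -1.2192 -0.6762] z r 0.49692358902436456
gl2 [0.451  0.2302 0.1599] [12.3818 -2.9366 12.268   5.7894] z r 0.5063390288272596
gr [0.4767 0.1976 0.2335] [-15.4874   1.4094 -13.2088  -8.915 ] z r 0.5159998670347355
gr2 [0.4623 0.2533 0.1929] [-1.3751  0.2313 -1.2679 -0.7491] z r 0.527168056270408
tab [0.5389 0.2392 0.2068] [-0.9004  0.1506 -0.7765 -0.4838] z r 0.5895713171395249
trivet [ 0.5856 -0.1555  0.0041] [-1.1655  0.1641 -0.9681 -0.3571] z r 0.6059155351339783
ears [0.5735 0.1567 0.1615] [-2.3812  0.3241 -1.9806 -1.1839] z r 0.5945197637196906
rib scene at z .168 [0.6053 0.2291 0.168 ]
tumbler [0.688  0.1557 0.08  ]
jar [0.5902 0.4251 0.08  ]
pf [0.6475 0.0087 0.08  ]
red [0.3364 0.1479 0.08  ]
cup [ 0.36   -0.0078  0.08  ]
pitcher [ 0.7451 -0.1431  0.08  ]
scene (0.5866751074790955, -0.15414881706237793) 0.07964909076690674
top (0.584153950214386, -0.15578410029411316) 0.08003188669681549
```

Request:
{"api": "apply_moves", "payload": {
  "plan": [
    [0, -0.06, 0, 0, 0, 0, -1],
    [0.05, -0.08, -0.009, 0, 0, 0, -1],
    [0.105, -0.08, -0.019, 0, 0, 0, -1],
    [0.16, -0.08, -0.029, 0, 0, 0, -1],
    [0.215, -0.08, -0.039, 0, 0, 0, -1]
  ],
  "squeeze": 40
}}

```text
time: 0.72
tool_pos: [0.4101, 0.3381, 0.3175]
tool_rot: [-1.571, 0.0, -0.462]
contact_force: [-0.0, 0.0, 0.9]
opening: 0.0919
```

Request:
{"api": "apply_moves", "payload": {
  "plan": [
    [0.05, 0, -0.009, 0, 0, 0, -1],
    [0.1, 0, -0.018, 0, 0, 0, -1],
    [0.15, 0, -0.027, 0, 0, 0, -1],
    [0.2, 0, -0.036, 0, 0, 0, -1],
    [0.2, 0, -0.036, 0, 6.5, 0, -1]
  ]
}}

```text
time: 1.35
tool_pos: [0.5743, 0.2151, 0.316]
tool_rot: [-1.573, 0.001, -0.582]
contact_force: [-0.3, 0.0, -0.3]
opening: 0.092
```

Run:
```python
from h import *
s=robot.observe();print(s['time'],s['qpos'],s['tool_pos'],s['tool_rot'],s['contact_force'],s['torque'])
T=toolT();np.save('T1.npy',T);im=cams.read_camera('wrist');cv2.imwrite('pics/w1.png',im)
ce=cam('wrist',T)
for p in([.572,.2177,.222],[.5389,.2392,.2068],[.463,.216,.192],[.624,.2177,.168]):print(proj(ce,p))
S=cam('scene');P=cam('top')
print('red lid',tri([(S,(325,149)),(P,(257,324))]),'red grip',tri([(S,(342,130)),(P,(214,352))]))
```

```text
1.35 [ 0.2338  0.4717  1.1103 -0.0007  1.5615 -0.755 ] [0.5743 0.2151 0.316 ] [-1.5727  0.0008 -0.5821] [-0.3142  0.0124 -0.2509] [ 0.0477  0.0363 -0.0095]
[318.1811 244.9603]
[317.9166 189.9902]
[238.0169 120.6041]
[348.0214 269.9626]
red lid (array([0.3342, 0.1455, 0.1706]), [array([-2.1706,  0.2799]), array([-2.1704, -1.0791])]) red grip (array([0.2746, 0.2399, 0.1367]), [array([-0.6123,  0.0941]), array([-0.6475, -0.3276])])
```

View pics/w1.png

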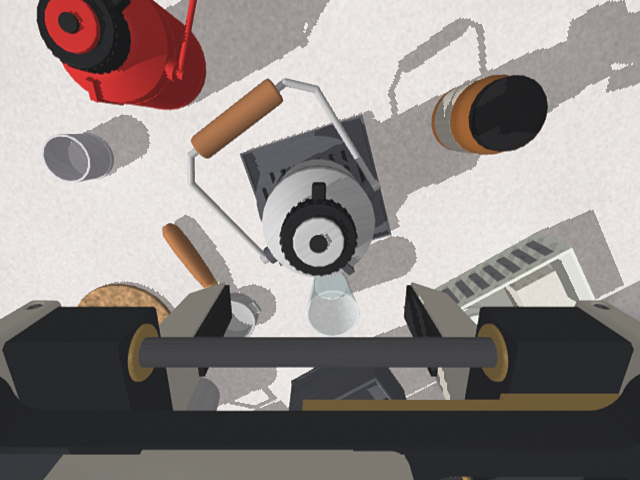

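The wrist view agrees with the estimates to about 2 px: lid knob at (318,243), tab at (319,188), wood grip at (238,118). I'm going down over the ring, with the jaws perpendicular to the tab.

Request:
{"api": "apply_moves", "payload": {
  "plan": [
    [-0.004, 0.03, 0.001, 0, 0, 0, -1],
    [-0.004, 0.06, 0.001, 0, 0, 0, -1],
    [-0.004, 0.085, 0.001, 0, 0, 0, -1],
    [-0.004, 0.105, 0.001, 0, 0, 0, -1],
    [-0.004, 0.115, 0.001, 0, 0, 0, -1]
  ]
}}

```text
time: 2.02
tool_pos: [0.5683, 0.2212, 0.2014]
tool_rot: [-1.572, 0.002, -0.573]
contact_force: [-0.1, 1.0, -0.2]
opening: 0.0918
```

Request:
{"api": "apply_moves", "payload": {
  "plan": [
    [0, 0, 0, 0, 0, 0, 1],
    [0, 0, 0, 0, 0, 0, 1],
    [0, 0, 0, 0, 0, 0, 1],
    [0, 0, 0, 0, 0, 0, 1],
    [0, 0, 0, 0, 0, 0, 1]
  ],
  "squeeze": 40
}}

```text
time: 2.65
tool_pos: [0.5691, 0.2205, 0.2034]
tool_rot: [-1.571, -0.001, -0.575]
contact_force: [-2.8, -3.6, 5.8]
opening: 0.0592
```

Run:
```python
from h import *
s=robot.observe();print(s)
ce=cam('wrist',np.load('T1.npy'))
a,b=atz(ce,(205,148),.192),atz(ce,(272,90),.192);print(a,b,np.arctan2(*(b-a)[1::-1]),(a+b)/2)
```

```text
{'time': 2.65, 'qpos': array([ 0.2444,  0.5254,  1.3275, -0.0008,  1.2886, -0.7507]), 'qvel': array([-0.0007,  0.0006, -0.0004,  0.002 , -0.0022, -0.0009]), 'joint_efforts': array([  1.62  , -49.3044, -24.4079,   1.0045,  -1.1134,  -0.0107]), 'tool_pos': array([0.5691, 0.2205, 0.2034]), 'tool_rot': array([-1.5712, -0.0007, -0.5754]), 'contact_force': array([-2.8295, -3.6035,  5.8344]), 'torque': array([-0.7497,  0.5089, -0.0082]), 'opening': 0.05922562647915464}
[0.4649 0.1821 0.192 ] [0.4599 0.2502 0.192 ] 1.643818499428146 [0.4624 0.2161 0.192 ]
```

Request:
{"api": "apply_moves", "payload": {
  "plan": [
    [0, 0, 0, 0, 0, 0, 0],
    [0.003, 0, 0, 0, 0, 0, 0],
    [0.003, 0, 0, 0, 0, 0, 0],
    [0.003, 0, 0, 0, 0, 0, 1],
    [0.003, 0, 0, 0, 0, 0, 1]
  ]
}}

```text
time: 3.28
tool_pos: [0.5707, 0.2196, 0.2037]
tool_rot: [-1.571, 0.001, -0.575]
contact_force: [-5.3, -2.0, 8.6]
opening: 0.0593
```

Request:
{"api": "apply_moves", "payload": {
  "plan": [
    [0, 0, 0, 0, 0, 0, 1],
    [0, 0, 0, 0, 0, 0, 1],
    [0, 0.002, 0, 0, 0, 0, 1],
    [0, 0.004, 0, 0, 0, 0, 1],
    [0, 0.004, 0, 0, 0, 0, 1]
  ]
}}

```text
time: 3.9
tool_pos: [0.5711, 0.2196, 0.2035]
tool_rot: [-1.569, -0.002, -0.575]
contact_force: [-12.7, -3.6, 28.1]
opening: 0.0594
```

Request:
{"api": "apply_moves", "payload": {
  "plan": [
    [-0.001, -0.002, 0, 0, 0, 0, 1],
    [-0.001, -0.002, 0, 0, 3, 0, 1],
    [-0.001, -0.002, 0, 0, 8, 0, 1],
    [-0.001, -0.002, 0, 0, 13, 0, 1],
    [-0.001, -0.002, 0, 0, 18, 0, 1]
  ]
}}

```text
time: 4.53
tool_pos: [0.5711, 0.222, 0.2031]
tool_rot: [-1.566, 0.001, -0.891]
contact_force: [-4.6, 4.5, 10.6]
opening: 0.0588
```

Request:
{"api": "apply_moves", "payload": {
  "plan": [
    [0, 0.001, 0, 0, 7, 0, 1],
    [0, 0.001, 0, 0, 14, 0, 1],
    [0, 0.001, 0, 0, 21, 0, 1],
    [0, 0.001, 0, 0, 28, 0, 1],
    [0, 0.001, 0, 0, 35, 0, 1]
  ]
}}

```text
time: 5.15
tool_pos: [0.5726, 0.2226, 0.2031]
tool_rot: [-1.563, 0.005, -1.503]
contact_force: [-0.2, 6.1, 13.6]
opening: 0.0592
```

Run:
```python
from h import *
s=robot.observe();print(s['qpos'],s['torque'],s['contact_force'])
T=toolT();np.save('T2.npy',T);im=cams.read_camera('top');cv2.imwrite('pics/t2.png',im)
b=cams.read_camera('scene')
w=cams.read_camera('wrist')
o=np.zeros((480,800,3),np.uint8)
o[:400,:400]=cv2.resize(w[80:320,200:440],(400,400));o[:,400:]=cv2.resize(b[145:265,350:450],(400,480),interpolation=3)
cv2.imwrite('pics/c2.png',cv2.convertScaleAbs(o,alpha=1.3))
```

```text
[0.2443 0.5278 1.3242 0.0038 1.2808 0.1755] [0.9358 0.0544 0.2372] [-0.1603  6.0654 13.5796]
```

View pics/c2.png

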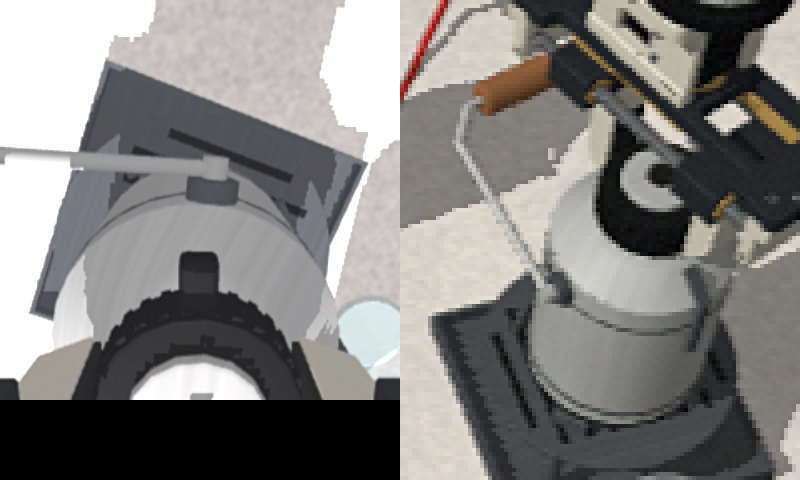

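No slip: the tab still sits centred between the jaws, the bail still points to -x, and the torque is about 0.24 N m. I'll continue turning.

Request:
{"api": "apply_moves", "payload": {
  "plan": [
    [0, 0, 0, 0, 7, 0, 1],
    [0, 0, 0, 0, 14, 0, 1],
    [0, 0, 0, 0, 21, 0, 1],
    [0, 0, 0, 0, 28, 0, 1],
    [0, 0, 0, 0, 35, 0, 1]
  ]
}}

```text
time: 5.92
tool_pos: [0.574, 0.2203, 0.203]
tool_rot: [-1.563, 0.007, -2.115]
contact_force: [4.4, -1.3, 12.3]
opening: 0.0594
```

Request:
{"api": "apply_moves", "payload": {
  "plan": [
    [0, 0, 0, 0, 7, 0, 1],
    [0, 0, 0, 0, 14, 0, 1],
    [0, 0, 0, 0, 21, 0, 1],
    [0, 0, 0, 0, 28, 0, 1],
    [0, 0, 0, 0, 35, 0, 1]
  ]
}}

```text
time: 6.55
tool_pos: [0.5738, 0.2189, 0.203]
tool_rot: [-1.566, 0.008, -2.726]
contact_force: [2.7, -6.0, 13.9]
opening: 0.0591
```

Request:
{"api": "apply_moves", "payload": {
  "plan": [
    [0, 0, 0, 0, 4, 0, 1],
    [0, 0, 0, 0, 9, 0, 1],
    [0, 0, 0, 0, 14, 0, 1],
    [0, 0, 0, 0, 17, 0, 1],
    [0, 0, 0, 0, 19, 0, 1]
  ]
}}

```text
time: 7.18
tool_pos: [0.5737, 0.2181, 0.2031]
tool_rot: [-1.568, 0.008, -3.055]
contact_force: [2.3, -8.3, 14.3]
opening: 0.0593
```

Run:
```python
from h import *
s=robot.observe();print(s['qpos'],s['torque'],s['contact_force'],s['tool_pos'],s['tool_rot'])
```

```text
[ 0.2406  0.5278  1.3243 -0.0042  1.2816  1.7261] [-1.9745 -0.0591  0.1918] [ 2.34   -8.3482 14.3181] [0.5737 0.2181 0.2031] [-1.568   0.0085 -3.0551]
```

Request:
{"api": "apply_moves", "payload": {
  "plan": [
    [0, 0, 0, 0, 2, 0, 1],
    [0, 0, 0, 0, 4, 0, 1],
    [0, 0, 0, 0, 6, 0, 1],
    [0, 0, 0, 0, 8, 0, 1],
    [0, 0, 0, 0, 8, 0, 1]
  ]
}}

```text
time: 7.8
tool_pos: [0.5736, 0.2179, 0.2032]
tool_rot: [-1.569, 0.009, 3.089]
contact_force: [2.2, -9.2, 15.3]
opening: 0.059
```

Run:
```python
from h import *
s=robot.observe();print(s['qpos'],s['torque'],s['contact_force'],s['tool_pos'],s['tool_rot'])
```

```text
[ 0.2404  0.5276  1.3244 -0.0046  1.282   1.865 ] [-2.104   0.0187 -0.0865] [ 2.1979 -9.1909 15.3113] [0.5736 0.2179 0.2032] [-1.5687  0.0086  3.0891]
```

Request:
{"api": "apply_moves", "payload": {
  "plan": [
    [0, -0.002, 0, 0, 0, 0, 1],
    [0, -0.002, 0, 0, 0, 0, -1],
    [0, -0.002, 0, 0, 0, 0, -1],
    [0, -0.002, 0, 0, 0, 0, -1],
    [0, -0.002, 0, 0, 0, 0, -1]
  ]
}}

```text
time: 8.43
tool_pos: [0.5707, 0.2202, 0.2014]
tool_rot: [-1.571, -0.001, 3.09]
contact_force: [0.3, 0.7, -0.9]
opening: 0.0907
```

Request:
{"api": "apply_moves", "payload": {
  "plan": [
    [0, -0.02, 0, 0, 0, 0, -1],
    [0, -0.05, 0, 0, 0, 0, -1],
    [0, -0.08, 0, 0, 0, 0, -1],
    [0, -0.1, 0, 0, 0, 0, -1],
    [0, -0.1, 0, 0, 0, 0, -1]
  ]
}}

```text
time: 9.05
tool_pos: [0.5714, 0.2202, 0.3032]
tool_rot: [-1.572, 0.003, 3.09]
contact_force: [0.3, -0.1, 0.0]
opening: 0.0918
```

Run:
```python
from h import *
s=robot.observe();print(s['qpos'],s['contact_force'],s['tool_pos'],s['tool_rot'])
T=toolT();np.save('T3.npy',T);w=cams.read_camera('wrist');cv2.imwrite('pics/w3.png',w)
cv2.imwrite('pics/w3c.png',cv2.resize(w[90:330,180:500],None,fx=2.5,fy=2.5,interpolation=3))
```

```text
[0.2427 0.4704 1.1462 0.0002 1.5215 1.8649] [ 0.2692 -0.134   0.0405] [0.5714 0.2202 0.3032] [-1.572   0.0032  3.0902]
```

View pics/w3c.png

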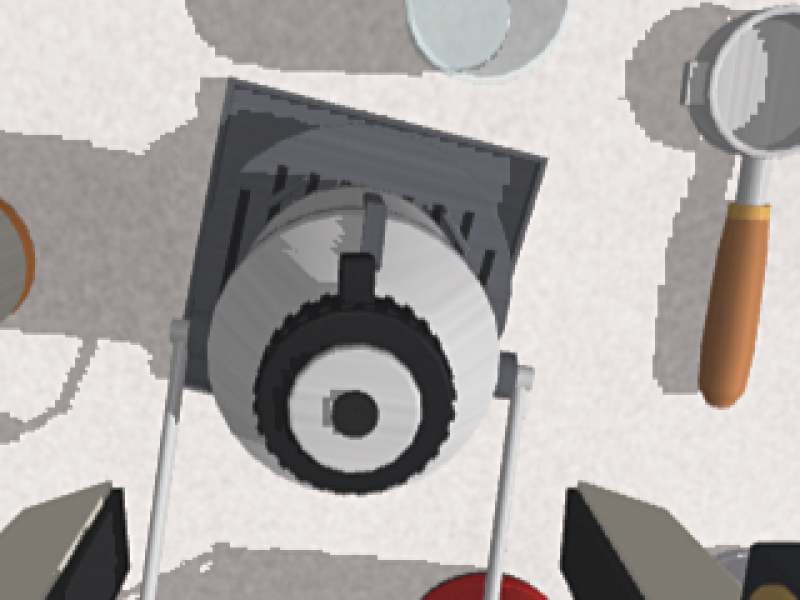

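Run:
```python
from h import *
ce=cam('wrist',np.load('T3.npy'));f=lambda x,y:(180+x/2.5,90+y/2.5)
knob=atz(ce,f(355,413),.222);print('knob',knob)
rt=atz(ce,f(357,397),.214);print('ringtop ctr',rt)
tab=atz(ce,f(357,257),.207);print('tab',tab,np.linalg.norm((tab-rt)[:2]),np.arctan2(*(tab-rt)[1::-1]))
for z in(.168,.172):
  r=atz(ce,f(375,198),z);print('rib',r,np.linalg.norm((r-rt)[:2]),np.arctan2(*(r-rt)[1::-1]))
r=atz(ce,f(371,258),.18);print('rib in',r,np.linalg.norm((r-rt)[:2]),np.arctan2(*(r-rt)[1::-1]))
e1=atz(ce,f(176,328),.158);e2=atz(ce,f(524,376),.158);print('ears',e1,e2,(e1+e2)/2,np.arctan2(*(e1-e2)[1::-1])-np.pi/2, np.linalg.norm(e1-e2))
```

```text
knob [0.5707 0.2178 0.222 ]
ringtop ctr [0.5728 0.217  0.214 ]
tab [0.6137 0.215  0.207 ] 0.040969455635534203 -0.04840045606963409
rib [0.6264 0.2079 0.168 ] 0.05436419507544852 -0.16768245485227662
rib [0.6268 0.208  0.172 ] 0.05475095388978061 -0.16429085775527605
rib in [0.6085 0.2103 0.18  ] 0.03635065604729686 -0.18425591061905694
ears [0.5829 0.2813 0.158 ] [0.5583 0.1555 0.158 ] [0.5706 0.2184 0.158 ] -0.19300809056983903 0.1281770142883028
```

The rib is at (375,200) and the tab at (357,257). The tab is still about 0.12 rad counterclockwise of the rib because the canister turned a little with it, so the value is about 2.47. I'll regrip, press harder and turn on.

Request:
{"api": "apply_moves", "payload": {
  "plan": [
    [0, 0.03, 0.002, 0, 0, 0, -1],
    [0, 0.06, 0.002, 0, 0, 0, -1],
    [0, 0.085, 0.002, 0, 0, 0, -1],
    [0, 0.1, 0.002, 0, 0, 0, -1],
    [0, 0.103, 0.002, 0, 0, 0, -1]
  ]
}}

```text
time: 9.72
tool_pos: [0.5702, 0.2178, 0.1972]
tool_rot: [-1.57, -0.003, 3.09]
contact_force: [0.1, 0.7, 0.9]
opening: 0.0921
```

Request:
{"api": "apply_moves", "payload": {
  "plan": [
    [0, 0, 0, 0, 0, 0, 1],
    [0, 0, 0, 0, 0, 0, 1],
    [0, 0, 0, 0, 0, 0, 1],
    [0, 0.001, 0, 0, 0, 0, 1],
    [0, 0.002, 0, 0, 0, 0, 1]
  ],
  "squeeze": 50
}}

```text
time: 10.35
tool_pos: [0.5711, 0.2175, 0.1986]
tool_rot: [-1.571, 0.002, 3.09]
contact_force: [-4.1, -3.1, 12.9]
opening: 0.0591
```

Request:
{"api": "apply_moves", "payload": {
  "plan": [
    [0, 0.002, 0, 0, 0, 0, 1],
    [0, 0.002, 0, 0, 2, 0, 1],
    [0, 0.002, 0, 0, 4, 0, 1],
    [0, 0.002, 0, 0, 6, 0, 1],
    [0, 0.002, 0, 0, 8, 0, 1]
  ]
}}

```text
time: 10.98
tool_pos: [0.5712, 0.2177, 0.1985]
tool_rot: [-1.572, 0.004, 2.95]
contact_force: [-5.2, -1.3, 17.9]
opening: 0.0591
```

Run:
```python
from h import *
s=robot.observe();print(s['qpos'],s['torque'],s['contact_force'])
```

```text
[ 0.2392  0.5288  1.3356 -0.0007  1.2731  2.0019] [-0.3496  1.0647  0.4253] [-5.1734 -1.2834 17.8977]
```

Run:
```python
from h import *
T=toolT();np.save('T4.npy',T);w=cams.read_camera('wrist');cv2.imwrite('pics/w4.png',w)
cv2.imwrite('pics/w4c.png',cv2.resize(w[80:330,190:450],None,fx=2.4,fy=2.4,interpolation=3))
```

```text
(no output)
```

View pics/w4c.png

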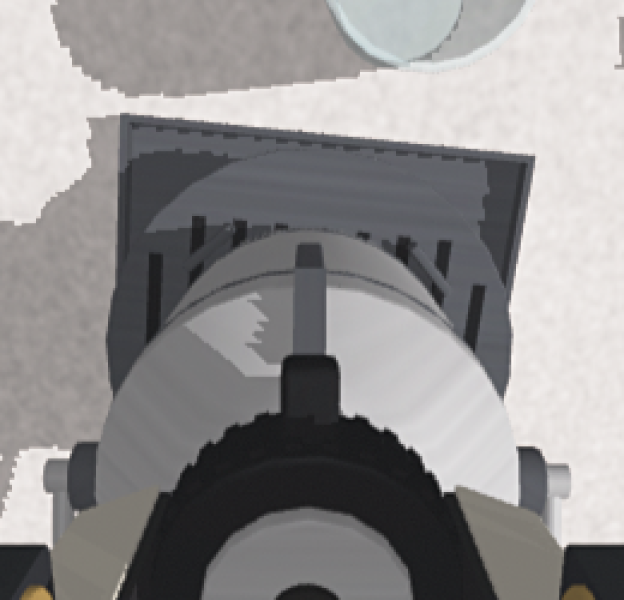

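The tab at (310,370) now stands in line with the rib at (310,300), and the torque has risen to 0.43 N m, so the ring is at its stop. I'll release, rise, and go above the grip.

Request:
{"api": "apply_moves", "payload": {
  "plan": [
    [0, -0.002, 0, 0, 0, 0, -1],
    [0, -0.002, 0, 0, 0, 0, -1],
    [0, -0.002, 0, 0, 0, 0, -1],
    [0, -0.002, 0, 0, 0, 0, -1],
    [0, -0.03, 0, 0, 0, 0, -1]
  ]
}}

```text
time: 11.65
tool_pos: [0.5696, 0.2176, 0.2225]
tool_rot: [-1.568, -0.005, 2.95]
contact_force: [-0.1, -0.2, 0.3]
opening: 0.0917
```

Request:
{"api": "apply_moves", "payload": {
  "plan": [
    [0, -0.05, 0, 0, 0, 0, -1],
    [0, -0.08, 0, 0, 0, 0, -1],
    [0.04, -0.08, 0, 0, -10, 0, -1],
    [0.08, -0.08, 0, 0, -20, 0, -1],
    [0.11, -0.08, 0, 0, -30, 0, -1]
  ]
}}

```text
time: 12.28
tool_pos: [0.4613, 0.2391, 0.3047]
tool_rot: [-1.571, -0.0, -2.803]
contact_force: [0.3, 0.5, 0.5]
opening: 0.0917
```

Request:
{"api": "apply_moves", "payload": {
  "plan": [
    [0, 0, 0, 0, -10, 0, -0.2],
    [0, 0, 0, 0, -20, 0, -0.2],
    [0, 0, 0, 0, -30, 0, -0.2],
    [0, 0, 0, 0, -40, 0, -0.2],
    [0, 0, 0, 0, -50, 0, -0.2]
  ]
}}

```text
time: 12.9
tool_pos: [0.4628, 0.2388, 0.3045]
tool_rot: [-1.571, -0.0, -1.931]
contact_force: [0.6, -0.0, -0.6]
opening: 0.0555
```

Request:
{"api": "apply_moves", "payload": {
  "plan": [
    [0, 0, 0, 0, -10, 0, -0.2],
    [0, 0, 0, 0, -10, 0, -0.2],
    [0, 0, 0, 0, -10, 0, -0.2],
    [0, 0, 0, 0, -10, 0, -0.2],
    [0, 0, 0, 0, -10, 0, -0.2]
  ]
}}

```text
time: 13.52
tool_pos: [0.4628, 0.2388, 0.3047]
tool_rot: [-1.571, 0.0, -1.763]
contact_force: [0.3, -0.6, 0.2]
opening: 0.0553
```

Run:
```python
from h import *
s=robot.observe();print(s['qpos'],s['opening'],s['tool_pos'],s['tool_rot'])
T=toolT();np.save('T5.npy',T);w=cams.read_camera('wrist');cv2.imwrite('pics/w5.png',w)
sc=cams.read_camera('scene');cv2.imwrite('pics/s5.png',sc);tp=cams.read_camera('top');cv2.imwrite('pics/t5.png',tp)
print(proj(cam('wrist',T),(.463,.2388,.192)))
cv2.imwrite('pics/w5s.png',w)
```

```text
[ 0.3291  0.2904  1.4125 -0.      1.4386  0.5214] 0.05531099127102135 [0.4628 0.2388 0.3047] [-1.5707  0.0001 -1.763 ]
[317.9427 241.6787]
```

View pics/w5.png

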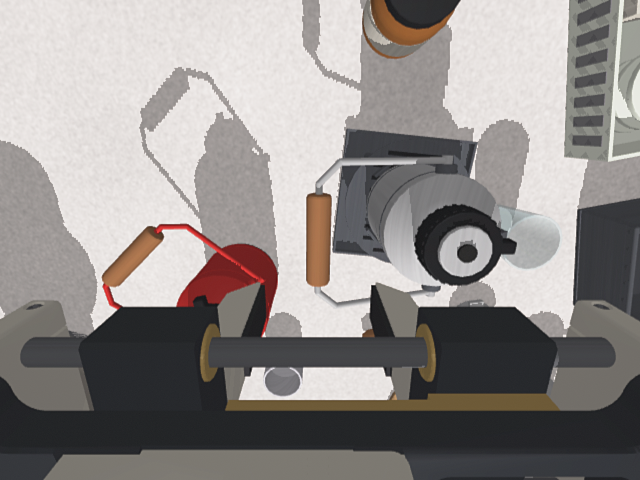

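The grip spans (318,194) to (318,287), centred on the predicted (318,242) and parallel to the pads. Descending to pinch it.

Request:
{"api": "apply_moves", "payload": {
  "plan": [
    [0, 0.03, 0, 0, 0, 0, -0.2],
    [0, 0.06, 0, 0, 0, 0, -0.2],
    [0, 0.09, 0, 0, 0, 0, -0.2],
    [0, 0.11, 0, 0, 0, 0, -0.2],
    [0, 0.12, 0, 0, 0, 0, -0.2]
  ]
}}

```text
time: 14.3
tool_pos: [0.4624, 0.2387, 0.1837]
tool_rot: [-1.572, -0.001, -1.762]
contact_force: [-0.4, -1.0, 1.3]
opening: 0.0551
```

Request:
{"api": "apply_moves", "payload": {
  "plan": [
    [0, 0, 0, 0, 0, 0, -0.2],
    [0, 0, 0, 0, 0, 0, 1],
    [0, 0, 0, 0, 0, 0, 1],
    [0, 0, 0, 0, 0, 0, 1],
    [0, 0, 0, 0, 0, 0, 1]
  ],
  "squeeze": 35
}}

```text
time: 14.92
tool_pos: [0.4629, 0.2388, 0.185]
tool_rot: [-1.57, 0.0, -1.762]
contact_force: [2.9, -0.5, -1.9]
opening: 0.0197
```

Request:
{"api": "apply_moves", "payload": {
  "plan": [
    [0, -0.009, 0.002, 0, 0, 0, 1],
    [0, -0.0185, 0.0064, 0, 0, 0, 1],
    [0, -0.0276, 0.0115, 0, 0, 0, 1],
    [0, -0.0362, 0.0175, 0, 0, 0, 1],
    [0, -0.0442, 0.0241, 0, 0, 0, 1]
  ]
}}

```text
time: 15.55
tool_pos: [0.4868, 0.2341, 0.2294]
tool_rot: [-1.571, -0.0, -1.762]
contact_force: [2.1, -0.7, -4.5]
opening: 0.0188
```

Request:
{"api": "apply_moves", "payload": {
  "plan": [
    [0, -0.007, 0.0077, 0, 0, 0, 1],
    [0, -0.0137, 0.0157, 0, 0, 0, 1],
    [0, -0.0196, 0.0243, 0, 0, 0, 1],
    [0, -0.0247, 0.0333, 0, 0, 0, 1],
    [0, -0.029, 0.0428, 0, 0, 0, 1]
  ]
}}

```text
time: 16.18
tool_pos: [0.5289, 0.226, 0.2578]
tool_rot: [-1.572, -0.0, -1.762]
contact_force: [0.7, -0.1, -6.8]
opening: 0.0192
```

Request:
{"api": "apply_moves", "payload": {
  "plan": [
    [0, -0.0034, 0.0098, 0, 0, 0, 1],
    [0, -0.006, 0.02, 0, 0, 0, 1],
    [0, -0.0076, 0.03, 0, 0, 0, 1],
    [0, -0.0082, 0.039, 0, 0, 0, 1],
    [0, -0.0083, 0.043, 0, 0, 0, 1]
  ]
}}

```text
time: 16.8
tool_pos: [0.5712, 0.2178, 0.2664]
tool_rot: [-1.571, 0.0, -1.762]
contact_force: [-0.4, 0.1, -3.3]
opening: 0.019
```

Run:
```python
from h import *
s=robot.observe();print(s['qpos'],s['opening'],s['tool_pos'],s['tool_rot'],s['contact_force'],s['torque'])
b=cams.read_camera('scene');t=cams.read_camera('top')
o=np.zeros((480,800,3),np.uint8)
o[:,:400]=cv2.resize(b[160:280,340:440],(400,480),interpolation=3);o[:400,400:]=cv2.resize(t[170:270,170:270],(400,400),interpolation=3)
cv2.imwrite('pics/c6.png',cv2.convertScaleAbs(o,alpha=1.3))
```

```text
[0.2389 0.4861 1.2191 0.0002 1.4361 0.4304] 0.018987989890142436 [0.5712 0.2178 0.2664] [-1.5706  0.0003 -1.7623] [-0.4154  0.0501 -3.3017] [-0.1704  0.2321 -0.0334]
```

View pics/c6.png

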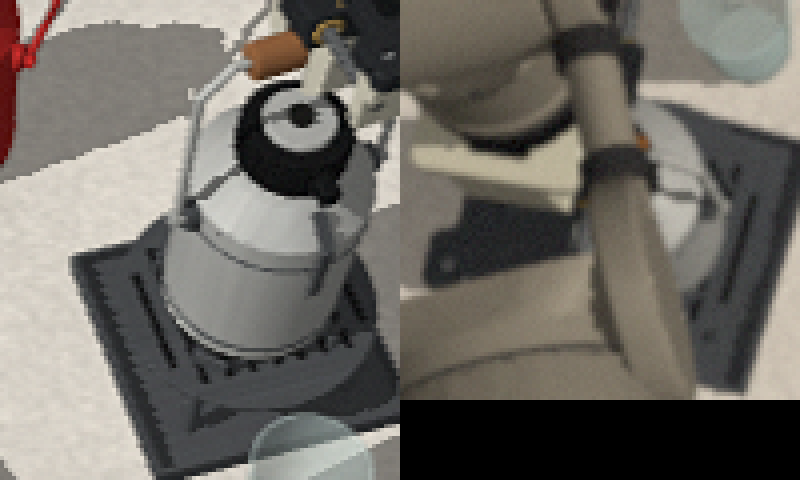

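The handle is straight up and the tab is still over the rib. Lifting.

Request:
{"api": "apply_moves", "payload": {
  "plan": [
    [0, -0.006, 0, 0, 0, 0, 1],
    [0, -0.02, 0, 0, 0, 0, 1],
    [0, -0.04, 0, 0, 0, 0, 1],
    [0, -0.06, 0, 0, 0, 0, 1],
    [0, -0.075, 0, 0, 0, 0, 1]
  ]
}}

```text
time: 17.52
tool_pos: [0.5707, 0.2181, 0.3433]
tool_rot: [-1.569, 0.001, -1.762]
contact_force: [0.6, 0.4, -7.9]
opening: 0.0193
```

Request:
{"api": "apply_moves", "payload": {
  "plan": [
    [0, -0.005, 0, 0, 0, 0, 1],
    [0.01, -0.005, 0.0023, 0, 0, 0, 1],
    [0.03, -0.005, 0.007, 0, 0, 0, 1],
    [0.055, -0.005, 0.0129, 0, 0, 0, 1],
    [0.085, -0.005, 0.0199, 0, 0, 0, 1]
  ]
}}

```text
time: 18.15
tool_pos: [0.5737, 0.1287, 0.3455]
tool_rot: [-1.572, -0.001, -1.762]
contact_force: [0.7, 0.6, -8.0]
opening: 0.0192
```

Request:
{"api": "apply_moves", "payload": {
  "plan": [
    [0.03, 0, 0.007, 0, 0, 0, 1],
    [0.06, 0, 0.014, 0, 0, 0, 1],
    [0.09, 0, 0.021, 0, 0, 0, 1],
    [0.12, 0, 0.028, 0, 0, 0, 1],
    [0.15, 0, 0.035, 0, 0, 0, 1]
  ]
}}

```text
time: 18.77
tool_pos: [0.5791, -0.0258, 0.3456]
tool_rot: [-1.572, -0.001, -1.763]
contact_force: [0.5, -0.6, -7.6]
opening: 0.0191
```

Request:
{"api": "apply_moves", "payload": {
  "plan": [
    [0.03, 0, 0.007, 0, 0, 0, 1],
    [0.06, 0, 0.014, 0, 0, 0, 1],
    [0.085, 0, 0.02, 0, 0, 0, 1],
    [0.105, 0, 0.025, 0, 0, 0, 1],
    [0.12, 0, 0.028, 0, 0, 0, 1]
  ]
}}

```text
time: 19.4
tool_pos: [0.5842, -0.148, 0.3458]
tool_rot: [-1.572, 0.0, -1.763]
contact_force: [0.2, 0.2, -8.4]
opening: 0.0189
```

Request:
{"api": "apply_moves", "payload": {
  "plan": [
    [0.005, 0, 0.001, 0, 0, 0, 1],
    [0.0085, 0, 0.002, 0, 0, 0, 1],
    [0.0085, 0, 0.002, 0, 0, 0, 1],
    [0.0085, 0, 0.002, 0, 0, 0, 1],
    [0.0085, 0, 0.002, 0, 0, 0, 1]
  ]
}}

```text
time: 20.02
tool_pos: [0.585, -0.1545, 0.3463]
tool_rot: [-1.571, 0.0, -1.761]
contact_force: [-0.1, 0.8, -7.8]
opening: 0.0188
```

Run:
```python
from h import *
s=robot.observe();print(s['qpos'],s['opening'],s['tool_pos'],s['tool_rot'],s['contact_force'])
b=cams.read_camera('scene');t=cams.read_camera('top')
cv2.imwrite('pics/s7.png',b);cv2.imwrite('pics/t7.png',t)
o=np.zeros((480,800,3),np.uint8)
o[:,:400]=cv2.resize(b[200:392,190:350],(400,480),interpolation=3);o[:400,400:]=cv2.resize(t[130:290,310:470],(400,400),interpolation=3)
cv2.imwrite('pics/c7.png',cv2.convertScaleAbs(o,alpha=1.3))
```

```text
[-0.385   0.4466  1.0705  0.0004  1.6244 -0.1944] 0.018814039012690794 [ 0.585  -0.1545  0.3463] [-1.5707  0.0004 -1.7614] [-0.0705  0.7605 -7.8105]
```

View pics/c7.png

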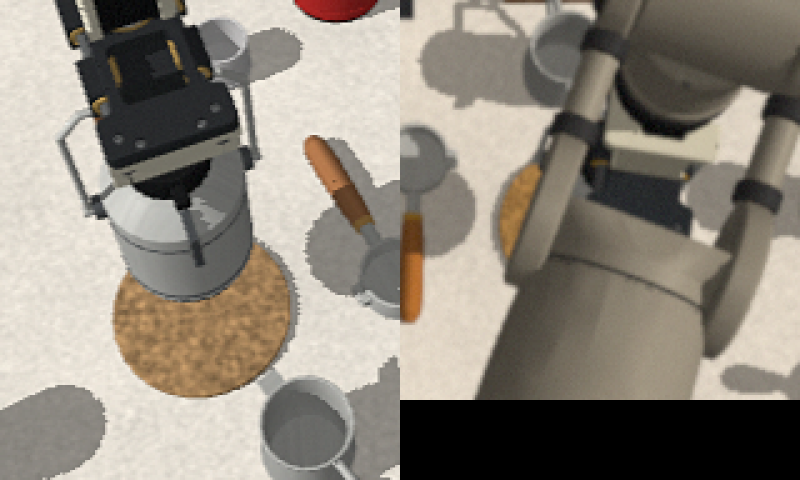

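The canister hangs upright over the trivet: base at (180,290) in the crop, cork around (205,320). Lowering, slowly at the end.

Request:
{"api": "apply_moves", "payload": {
  "plan": [
    [0, 0.015, 0, 0, 0, 0, 1],
    [0, 0.04, 0, 0, 0, 0, 1],
    [0, 0.065, 0, 0, 0, 0, 1],
    [0, 0.088, 0, 0, 0, 0, 1],
    [0, 0.1, 0, 0, 0, 0, 1]
  ]
}}

```text
time: 20.75
tool_pos: [0.5845, -0.1548, 0.2449]
tool_rot: [-1.573, 0.0, -1.762]
contact_force: [0.2, 0.2, -7.8]
opening: 0.0189
```

Request:
{"api": "apply_moves", "payload": {
  "plan": [
    [0, 0.006, 0, 0, 0, 0, 1],
    [0, 0.011, 0, 0, 0, 0, 1],
    [0, 0.015, 0, 0, 0, 0, 1],
    [0, 0.018, 0, 0, 0, 0, 1],
    [0, 0.02, 0, 0, 0, 0, 1]
  ]
}}

```text
time: 21.38
tool_pos: [0.585, -0.1551, 0.2263]
tool_rot: [-1.57, 0.0, -1.762]
contact_force: [-0.4, 0.4, -8.4]
opening: 0.0195
```

Request:
{"api": "apply_moves", "payload": {
  "plan": [
    [0, 0.001, 0, 0, 0, 0, 1],
    [0, 0.0015, 0, 0, 0, 0, 1],
    [0, 0.002, 0, 0, 0, 0, 1],
    [0, 0.0025, 0, 0, 0, 0, 1],
    [0, 0.0025, 0, 0, 0, 0, 1]
  ]
}}

```text
time: 22.0
tool_pos: [0.585, -0.1551, 0.2239]
tool_rot: [-1.57, -0.0, -1.762]
contact_force: [-0.5, -0.0, -6.1]
opening: 0.0192
```

Contact is starting.

Request:
{"api": "apply_moves", "payload": {
  "plan": [
    [0, 0.0005, 0, 0, 0, 0, 1],
    [0, 0.001, 0, 0, 0, 0, 1],
    [0, 0.001, 0, 0, 0, 0, 1],
    [0, 0.001, 0, 0, 0, 0, 1],
    [0, 0.001, 0, 0, 0, 0, 1]
  ]
}}

```text
time: 22.62
tool_pos: [0.585, -0.1551, 0.2229]
tool_rot: [-1.571, -0.0, -1.762]
contact_force: [-0.6, -1.0, -2.3]
opening: 0.0192
```

Request:
{"api": "apply_moves", "payload": {
  "plan": [
    [0, 0.0005, 0, 0, 0, 0, 1],
    [0, 0.0005, 0, 0, 0, 0, 1],
    [0, 0.0005, 0, 0, 0, 0, 0],
    [0, 0.0005, 0, 0, 0, 0, -0.2],
    [0, 0.0005, 0, 0, 0, 0, -0.2]
  ]
}}

```text
time: 23.25
tool_pos: [0.5851, -0.155, 0.2223]
tool_rot: [-1.57, 0.0, -1.762]
contact_force: [0.7, 0.5, 0.2]
opening: 0.0442
```

Request:
{"api": "apply_moves", "payload": {
  "plan": [
    [0, 0, 0, 0, 0, 0, -0.2],
    [0, -0.015, 0, 0, 0, 0, -0.2],
    [0, -0.04, 0, 0, 0, 0, -0.2],
    [0, -0.07, 0, 0, 0, 0, -0.2],
    [0, -0.1, 0, 0, 0, 0, -0.2]
  ]
}}

```text
time: 23.88
tool_pos: [0.5849, -0.1551, 0.3244]
tool_rot: [-1.57, -0.0, -1.762]
contact_force: [0.4, -0.6, -0.6]
opening: 0.0553
```

Request:
{"api": "apply_moves", "payload": {
  "plan": [
    [-0.04, 0, -0.03, 0, 0, 0, -0.2],
    [-0.08, 0, -0.06, 0, 0, 0, -0.2],
    [-0.12, 0, -0.09, 0, 0, 0, -0.2],
    [-0.16, 0, -0.12, 0, 0, 0, -0.2],
    [-0.16, 0, -0.12, 0, 0, 0, -0.2]
  ]
}}

```text
time: 24.5
tool_pos: [0.4965, 0.0273, 0.3241]
tool_rot: [-1.569, 0.001, -1.758]
contact_force: [-0.7, -0.3, 0.0]
opening: 0.0549
```

Run:
```python
from h import *
s=robot.observe();print(s['time'],s['tool_pos'],s['contact_force'])
b=cams.read_camera('scene');t=cams.read_camera('top')
cv2.imwrite('pics/s8.png',b);cv2.imwrite('pics/t8.png',t)
o=np.zeros((480,800,3),np.uint8)
o[:,:400]=cv2.resize(b[220:412,190:350],(400,480),interpolation=3);o[:400,400:]=cv2.resize(t[130:290,310:470],(400,400),interpolation=3)
cv2.imwrite('pics/c8.png',cv2.convertScaleAbs(o,alpha=1.3))
```

```text
24.5 [0.4965 0.0273 0.3241] [-0.6835 -0.3208  0.0094]
```

View pics/c8.png

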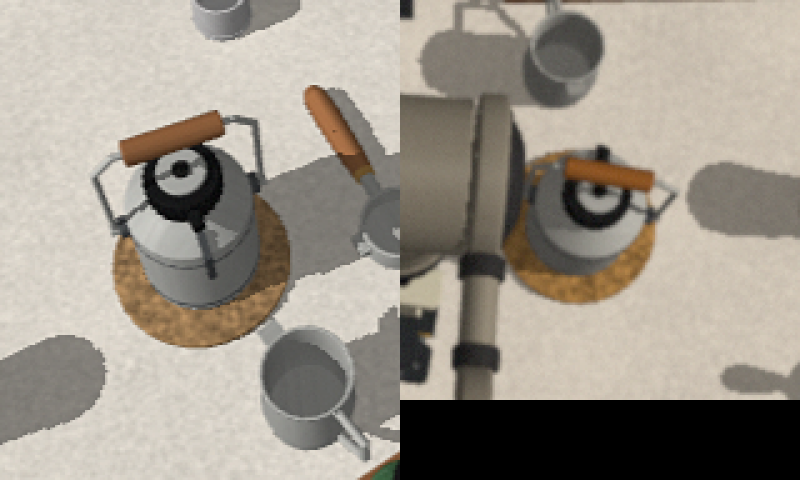

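Run:
```python
from h import *
print(tri([(cam('scene'),(262.4,287.2)),(cam('top'),(389.2,206.))]))
a=cv2.imread('pics/t0.png') if 0 else cv2.imread('pics/top0.png');b=cv2.imread('pics/t8.png')
for n,(x,y) in dict(pitcher=(376,150),pf=(315,190),dosing=(325,310),tumbler=(254,175),jar=(141,217),tamper=(483,286),paper=(491,208)).items():
    p=a[y-15:y+15,x-15:x+15];q=b[y-25:y+25,x-25:x+25];_,v,_,l=cv2.minMaxLoc(cv2.matchTemplate(q,p,5));print(n,round(v,3),l[0]-10,l[1]-10)
robot.hand_in()
```

```text
(array([ 0.5833, -0.1526,  0.1775]), [array([-0.867 ,  0.1143]), array([-0.7072, -0.252 ])])
pitcher 0.997 0 0
pf 0.339 2 -10
dosing 0.511 9 10
tumbler 0.369 -10 -10
jar 0.961 0 0
tamper 0.998 0 0
paper 0.995 0 0
the job is handed in; nothing more can be done
```

The canister is standing on the cork trivet with its closing ring locked, and the job is handed in at about 24.6 s. I got no verdict back.

- **Ring:** the first turn came up short. The canister turned along slightly, leaving the ring at about 2.47 rad. I gripped again, pressed with about 18 N and turned on. The tab then stood in line with the rib and the torque rose to 0.43 N m, which I took as the stop.
- **Carry:** I led the handle straight up, lifted the canister by it, and set it down slowly. The last force reading before I let go was about 2 N.
- **Last checks:**
  - The lid centre measured (0.583, -0.153, 0.178), within about 4 mm of the trivet's centre (0.585, -0.155). The lid top should be at 0.180 m, so the canister is down on the cork.
  - In the picture it stands upright, the tab is over the rib, and the gripper is clear.
- **Other things on the counter:** the pitcher, jar, tamper and paper cup match their first pictures exactly. The image match gave no usable result for the portafilter, dosing cup and tumbler, because the arm covered them in the last top view. I never touched or pushed them, and they looked in place in earlier pictures, but I did not measure them at the end.

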